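Run the punch head up to its stop

ROBOT

A 6-joint arm with a two-finger parallel gripper is mounted at the origin on the work surface. World frame = base frame: x ahead of the robot, y to its left, z up, the work surface at z = 0. Lengths are in mm, angles in rad, forces in N, time in s.
With the tool pointing down it reaches from about 275 to 750 mm from the base axis. Payload 10.2 kg.
Tool frame: the origin (TCP) lies on the centre line of the jaws, within the pads' length; the fingertips stand 19 mm ahead of it and the grasp point (between the pads) is the TCP; z points along the fingers, y is the line along which they close (so a half turn about z gives the same grasp; the last joint's range is limited). The gripper opens to 85 mm and grips with 20 to 120 N. Pads are 22 mm wide; open, the fingers measure 114 mm over their backs; the gripper's body (76 mm by 85 mm) begins 54 mm behind the grasp point. The pads swing forward as they close: fully open they stand 13 mm farther back than shut.
Start: joints at [0.951, 0.313, 1.498, -0, 1.331, -0.223], TCP at [202.909, 484.21, 250.294] pointing down, gripper open.
Joint ranges: [-2.94, 2.94], [-0.97, 2.17], [0.19, 2.56], [-1.23, 4.37], [0.02, 3.11], [-2.88, 2.88]. Speed limits (rad/s): [2.39, 2.39, 3.01, 3.14, 3.14, 3.14].

INTERFACE

Orientations are given as a unit quaternion [w, x, y, z].
In Python, from rig import sense, capture, finish_job, regions_of, mark_of gives the robot as it stands.
- The arm moves only by the tool jog_arm, never from a script. Its argument "series" is text: rows parted by semicolons, each of 7 numbers parted by spaces: the shift along the tool's x, y, z in units of 0.4 m (1.0 is 0.4 m), then the turn, a rotation vector about the tool's x, y, z in units of pi/2 rad (1.0 is pi/2 rad), then the opening, from -1 (shut) to 1 (fully open). A call has 1 to 20 rows; each row is the pose to reach, as a shift and turn from the pose commanded when the call began, along the tool's axes at that moment; what a row does not reach only later rows make up. A row lasts 1/8 s, in which the tool goes at most 62.5 mm and 10.7 degrees, less where a joint would pass 70% of its speed; a pose out of reach is approached as far as the arm can. A call with a number of a shift or a turn outside -1 to 1 is refused whole. A call with a gripper value outside its range is refused whole. The fingers move at their own pace and stop on an object; "grip_force" is the grip in N (left out, the last holds). Time passes only in rows, so rows that repeat a pose let the fingers close. It gives the time, the measured TCP pose, the force, the opening and the grip force at its end, in the units of the state.
- sense(): the state, without advancing time (a new reading comes with each control period).
- capture(name): name is "scene" or "top" or "wrist"; returns a dict with "img" (384x512x3 uint8, red, green, blue), "intrinsics" (3x3 intrinsics, pixels), "R" (3x3) and "t" (3): a world point X has camera coordinates R X + t. Camera axes: x right, y down, z forward; pixel columns grow to the right and rows downward; lengths in mm; the calibration is good to about 2 mm. A picture is of the moment at which its call begins. There is no depth.
- finish_job(): hands the job in; it is judged then, once.
Trained networks look in a picture, given as the dict that the camera call returned (one of the last four; its "shot" number tells which), for a name from the list of things; names that differ only in an ending like _2 or _b are one class to them, and where a whole thing is asked for, a point or a joint stands for the part that bears it (a point fixed in the world has none). Each returns a list of dicts, best first, with "confidence" (0 to 1); they miss things now and then, are a little off and sometimes report something else, mostly with a low value. They report only what shows in the picture. A call takes as long as a camera call.
- regions_of(label, picture): "region" (384x512 bool, what is visible of it) and "point" ([row, column] in pixels, amid what is visible of it).
- mark_of(label, picture): "point" ([row, column] in pixels: a listed point, or the origin of a listed thing).
The state is a dict: "time_s": time; "joints": joint angles; "dq": joint speeds; "tau": joint torques, N m; "eef_pos": TCP position; "ee_rot": TCP orientation; "force": force on the tool from outside, world axes, zero at the start; "wrist_torque": the same for the moment, N m; "grip_width": opening from 0.0 (shut) to 1.0 (fully open); "grip_force": force on a finger pad.
Only numpy, scipy, OpenCV 4.12 (cv2) and the standard library are available. Lean on these libraries where they do the work, as an engineer would, in place of code of your own. Each camera call takes 0.05 s, during which the arm holds its last target. There are 200 camera calls.

TASK

On the strap punching jig, press the red lock button on top of the blue punch head and keep it held down while you push the head along its rail until it is fully home against the yellow stop; then let the button come back up, so that the head is locked there, and move away. Just press and push with the fingertips: pick nothing up, do not shift the yellow stop, and leave the other things on the bench where they are.

Things in the scene. Friction and masses are not known exactly. Their poses are not given: they have to be found in the camera images.
- jig: Strap punching jig, fixed to the bench: plywood board 160 x 470 mm, 18 mm thick, with an aluminium rail along its middle, 30 mm wide, top 40 mm above the bench. Origin: centre of the board's underside. y runs along the rail from the punch head to the yellow stop, z up; the white strip and the punch are on the -x side. Black end plates at y = -221 and 221 mm, 48 mm high.
- lock_top (a point): Centre of the top of the red lock button, a flat pad 42 mm (x) by 50 mm (y) on the blue head; axes as the jig's. 79 mm above the bench when up, 73 when fully down (travel 6 mm, springs back; about 4.5 N to start, 8.5 N fully down). Push the head by friction on the button or at the thumb wall.
- lock (a joint): Travel of the lock button in m: 0 up (locked), 0.006 fully down. Up, its hidden pin locks the head where it is parked, and again at the stop; the button must be at least 4 mm down to leave the one place and to enter the other.
- carriage (a joint): Travel of the punch head along the rail in m, 0 where it is parked at the start, against a grey clamp, growing to the stop (jig +y). The head is a blue block 64 mm (x) by 78 mm (y), top at 67 mm, captive on the rail. Its punch, with a brass cap 22 mm across, top at 93 mm, stands 58 mm to -x of the rail's centre line. With the button down it moves with about 2 N, more when fast (8 N per m/s).
- carriage_nose (a point): Middle of the head's front face (+y side, black rubber pad), 54 mm above the bench, 40 mm in +y from lock_top; this face meets the stop.
- stop_face (a point): Middle of the yellow stop's face that the head meets, 54 mm above the bench; coincides with carriage_nose when the head is home. The stop is a block 56 mm (x) by 40 mm (y) reaching away in +y, top at 69 mm, clamped on the rail at a place that differs each time; it withstands a push of about 100 N.
- thumb_wall (a point): Middle of the top edge of the steel thumb wall, on the face towards the button. The wall is part of the head and stands at the +y (stop) end of the button, 27 mm from the button's centre: 50 mm wide (x), 8 mm thick (away in +y), top 97 mm above the bench.
- spool: Orange thread spool standing on the jig's board on the +x side of the rail: 28 mm across, 32 mm high, origin under its centre. Leave it.
- jar: Amber jar with a black cap, 56 mm across, 70 mm high, origin under its centre. Leave it.
- mallet: Mallet with a white head, lying, about 220 mm long. Leave it.
- awl: Awl with a wooden handle, lying, 130 mm long. Leave it.
- glue_brush: Brush, lying, 160 mm long. Leave it.
- cup: White cup, 70 mm across, 85 mm high, origin under its centre. Leave it.
- rivet_tray: Green divided tray, 100 x 80 mm, 30 mm high, origin under its centre. Leave it.
- beeswax: Yellow round cake of wax, 50 mm across, 20 mm high, origin under its centre. Leave it.

How it is judged (in metres and radians):
On the way, in this order (a step that is already met when the one before it is completed fails the run):
1. the lock button is held down while the head is still away from the stop (value of joint lock above 0.004 m and distance between carriage_nose and stop_face above 0.03 m), for 0.2 s.
2. the head is against the stop with the button still held down (value of joint lock above 0.0025 m and distance between carriage_nose and stop_face below 0.003 m), for 0.2 s.
At the end, for the whole second after the job is handed in: The punch head's front face is within 3 mm of the stop's face and at rest, the lock button is up again (within 1.2 mm of its top position), and the stop is within 4 mm of where it was (distance between carriage_nose and stop_face below 0.003 m and value of joint lock below 0.0012 m and velocity of joint carriage between -0.005 and 0.005 m/s and distance of stop_face from where it was at the start of the episode below 0.004 m); the robot touches nothing.
It fails at once if the lock button is let up while the head is between its starting place and the stop (value of joint lock below 0.002 m and value of joint carriage above 0.006 m and distance between carriage_nose and stop_face above 0.006 m).
It fails at once if the yellow stop is shifted by more than 4 mm (distance of stop_face from where it was at the start of the episode above 0.004 m).
It fails at once if one of the other things is shifted or lifted by more than 20 mm (distance of any of spool, jar, mallet, awl, glue_brush, cup, rivet_tray, beeswax from where it was at the start of the episode above 0.02 m).
It also fails if it takes over 43 s, if anything falls off the work surface, if the arm or the gripper's body presses on something with over 40 N, if the wrist force passes 120 N, or if a joint passes its speed limit or range.

## Working session

There is one attempt and no reset: what is moved stays moved. The work goes in short steps, Python scripts to look and compute and a tool call to move; the robot and the scene stay as the last step left them, time stands still between calls to the robot, and variables do not carry over. Pictures are saved under pics/ and viewed, at most 10 in all, crops included, and the job is handed in when it is done.

Besides the shell and the picture viewer there is one more tool, called in YAML: its name, and indented under it one key for each argument. jog_arm: Moves the arm, as the interface text tells. Shifts and turns lie within -1 to 1; 1 stands for 0.4 m of shift or pi/2 rad of turn. Its arguments: {"type":"object","properties":{"series":{"type":"string"},"grip_force":{"type":"number"}},"required":["series"]}

```bash
mkdir -p pics; cat > h.py <<'E'
import numpy as np, cv2
from rig import *
def tri(obs):
    # obs: list of (cam, [row,col])
    A=[];b=[]
    for c,p in obs:
        P=np.array(c["intrinsics"])@np.c_[c["R"],c["t"]]
        for k,v in ((0,p[1]),(1,p[0])):
            r=v*P[2]-P[k]; A.append(r[:3]); b.append(-r[3])
    A=np.array(A);b=np.array(b); n=np.linalg.norm(A,axis=1); A/=n[:,None]; b/=n
    x=np.linalg.lstsq(A,b,rcond=None)[0]; return x
def ray(c,p,z):
    R=np.array(c["R"]);o=-R.T@np.array(c["t"]).ravel();d=R.T@np.linalg.inv(c["intrinsics"])@np.array([p[1],p[0],1.])
    return o+d*(z-o[2])/d[2]
def proj(c,X):
    q=np.array(c["intrinsics"])@(np.array(c["R"])@X+np.array(c["t"]).ravel()); return q[1]/q[2],q[0]/q[2]
E
python3 - <<'E'
from h import *
np.set_printoptions(precision=1,suppress=True)
s=sense();print({k:np.round(s[k],3) for k in s})
C={n:capture(n) for n in("scene","top")}
cv2.imwrite("pics/a.png",np.vstack([C[n]["img"][:,:,::-1] for n in C])[:, :] if 0 else cv2.resize(np.hstack([C[n]["img"][:,:,::-1] for n in C]),(800,300)))
cv2.imwrite("pics/top.png",cv2.resize(C["top"]["img"][:,:,::-1],(800,600)))
H=dict(jig=0,lock_top=79,carriage_nose=54,stop_face=54,thumb_wall=97,spool=18,jar=0,mallet=None,cup=0)
for l,z in H.items():
    m={n:mark_of(l,C[n]) for n in C}
    for n in C:
        for d in m[n][:2]: print(l,n,round(d["confidence"],2),np.round(d["point"],1), ray(C[n],d["point"],z or 0))
    if m["scene"] and m["top"]: print("  tri",tri([(C[n],m[n][0]["point"]) for n in C]))
E
```

```text
{'time_s': np.float64(0.0), 'joints': array([ 1. ,  0.3,  1.5, -0. ,  1.3, -0.2]), 'dq': array([-0.,  0., -0., -0.,  0.,  0.]), 'tau': array([  0. , -41.2, -26. ,  -0. ,   0. ,  -0. ]), 'eef_pos': array([202.8, 484. , 249.7]), 'ee_rot': array([-0. ,  0.2,  1. , -0. ]), 'force': array([-0.5,  0.5, -0.7]), 'wrist_torque': array([ 0.,  0., -0.]), 'grip_force': np.float64(0.0), 'grip_width': np.float64(1.002)}
jig scene 0.69 [194.7 226.5] [570.1 -47.7   0. ]
jig top 0.89 [201.3 275.8] [584.5 -26.7   0. ]
  tri [585.1 -30.6  19.4]
lock_top scene 0.53 [170.7 179.2] [ 619.8 -154.2   79. ]
lock_top top 0.8 [187.1 321.3] [ 610.5 -144.6   79. ]
  tri [ 614.6 -150.4   76. ]
carriage_nose scene 0.91 [180.3 200.1] [ 603.3 -103.7   54. ]
carriage_nose top 0.92 [190.7 309.8] [ 605.  -116.9   54. ]
carriage_nose top 0.42 [186.7 313.8] [ 615.7 -128.1   54. ]
  tri [ 602.3 -112.1   50.5]
stop_face scene 0.65 [185.4 250.1] [560.3  21.   54. ]
stop_face top 0.66 [213.9 256.6] [545.5  27.5  54. ]
stop_face top 0.29 [258.7 260.1] [426.8  20.7  54. ]
  tri [549.3  22.   45.7]
thumb_wall scene 0.74 [165.8 191.8] [ 605.6 -121.9   97. ]
thumb_wall scene 0.32 [179.4 200. ] [639.8 -73.1  97. ]
thumb_wall top 0.95 [184.8 312. ] [ 614.4 -118.1   97. ]
  tri [ 612.9 -116.6  104.2]
spool top 0.59 [204.3 214.8] [577.7 143.   18. ]
jar scene 0.7 [234.  132.2] [ 798.  -177.5    0. ]
jar scene 0.59 [208.9 353.7] [463.4 269.1   0. ]
jar top 0.65 [130.6 322.6] [ 786.  -166.4    0. ]
jar top 0.32 [186.5 311.1] [ 624.4 -127.4    0. ]
  tri [ 792.3 -173.3   -4.7]
mallet scene 0.37 [232.6 132.6] [ 794.1 -179.7    0. ]
mallet top 0.71 [151.1 232. ] [731.6  94.7   0. ]
mallet top 0.42 [244.1 166.8] [471.3 279.3   0. ]
  tri [791.1   9.1 118.4]
cup scene 0.96 [206.3 348.9] [460.  255.3   0. ]
cup top 0.56 [243.9 167.6] [471.8 277.1   0. ]
  tri [474.1 265.8  17.8]
```

View pics/top.png

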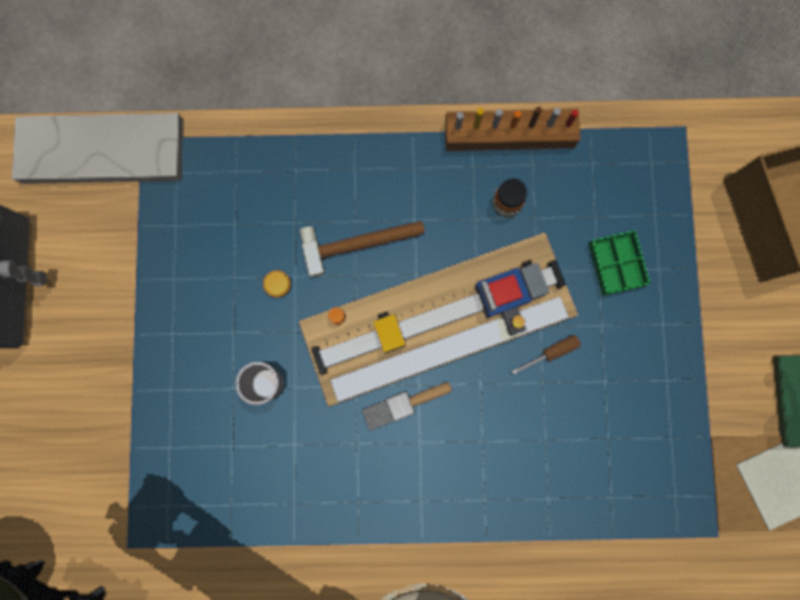

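View pics/a.png

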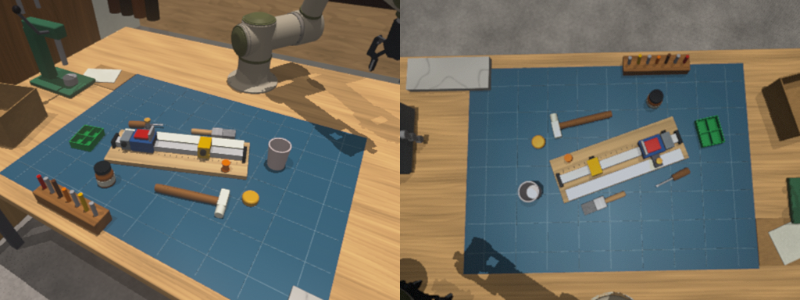

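```bash
cat >> h.py <<'E'
from scipy.spatial.transform import Rotation as Ro
def Rt():
    q=sense()["ee_rot"]; return Ro.from_quat([q[1],q[2],q[3],q[0]]).as_matrix()
def shift(target): # tool-axis shift in units
    s=sense(); return Rt().T@(np.array(target)-s["eef_pos"])/400
def yaw(ang): # turn about tool z in units so tool y points at ang (deg, world)
    y=Rt()[:,1]; a=np.degrees(np.arctan2(y[1],y[0])); return a,-(ang-a)/90
E
python3 - <<'E'
from h import *
print(Rt().round(3)); print(shift([400,220,270]),shift([580,-110,250]),yaw(110))
E
```

```text
[[-0.922  0.386 -0.   ]
 [ 0.386  0.922 -0.   ]
 [ 0.    -0.    -1.   ]]
[-0.70971326 -0.41877714 -0.04926536] [-1.44358771e+00 -1.00576312e+00  7.42166367e-04] (np.float64(67.26493141196956), np.float64(-0.4748340954225605))
```

jog_arm:
  series: "-0.7 -0.42 0 0 0 -0.475 -1;-0.7 -0.42 0 0 0 -0.475 -1;-0.7 -0.42 0 0 0 -0.475 -1;-0.7 -0.42 0 0 0 -0.475 -1;-0.7 -0.42 0 0 0 -0.475 -1;-0.7 -0.42 0 0 0 -0.475 -1;-0.7 -0.42 0 0 0 -0.475 -1;-0.7 -0.42 0 0 0 -0.475 -1"

```text
time_s: 2.0
eef_pos: [396.0, 221.4, 250.3]
ee_rot: [-0.0, -0.174, 0.985, 0.0]
force: [0.3, 0.5, 0.0]
grip_width: 0.003
grip_force: 0.0
```

```bash
python3 - <<'E'
from h import *
print(sense()["time_s"],sense()["eef_pos"],Rt().round(3)); print(shift([560,-70,270]),yaw(110))
E
```

```text
2.0 [395.95519504 221.38392398 250.3074532 ] [[-0.94  -0.342 -0.   ]
 [-0.342  0.94   0.   ]
 [ 0.     0.    -1.   ]]
[-0.13609342 -0.8248038  -0.04946275] (np.float64(110.00928906185273), np.float64(0.00010321179836362641))
```

jog_arm:
  series: "-0.14 -0.82 -0.05 0 0 0 -1;-0.14 -0.82 -0.05 0 0 0 -1;-0.14 -0.82 -0.05 0 0 0 -1;-0.14 -0.82 -0.05 0 0 0 -1;-0.14 -0.82 -0.05 0 0 0 -1;-0.14 -0.82 -0.05 0 0 0 -1;-0.14 -0.82 -0.05 0 0 0 -1;-0.14 -0.82 -0.05 0 0 0 -1;-0.14 -0.82 -0.05 0 0 0 -1"

```text
time_s: 3.12
eef_pos: [560.8, -66.5, 270.6]
ee_rot: [0.0, -0.175, 0.985, 0.0]
force: [-0.0, -1.0, 0.6]
grip_width: -0.0
grip_force: 0.0
```

```bash
python3 - <<'E'
from h import *
np.set_printoptions(precision=1,suppress=True)
print(sense()["eef_pos"],sense()["dq"])
c=capture("wrist"); cv2.imwrite("pics/w.png",c["img"][:,:,::-1])
R=np.array(c["R"]);print("cam",-R.T@np.array(c["t"]).ravel(),R[2])
for l,z in dict(lock_top=79,carriage_nose=54,stop_face=54,thumb_wall=97,jig=0).items():
    for d in mark_of(l,c)[:2]: print(l,round(d["confidence"],2),np.round(d["point"],1), ray(c,d["point"],z))
E
```

```text
[560.8 -66.5 270.6] [-0.  0. -0. -0.  0. -0.]
cam [489.7 -93.6 393.1] [ 0.3  0.1 -1. ]
lock_top 0.92 [190.2 176.6] [ 613.7 -147.7   79. ]
lock_top 0.17 [198.2 194. ] [ 616.2 -126.3   79. ]
carriage_nose 0.77 [186.8 212.9] [ 604.1 -111.2   54. ]
carriage_nose 0.71 [176.3 504.6] [469.8 217.9  54. ]
stop_face 0.79 [189.8 332.6] [557.2  28.5  54. ]
jig 0.8 [174.1 269.6] [577.2 -44.8   0. ]
```

View pics/w.png

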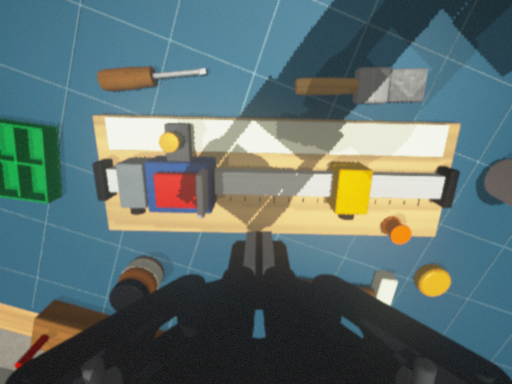

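```bash
cat >> h.py <<'E'
def blob(c,m):
    m=m.astype(np.uint8); n,l,s,ct=cv2.connectedComponentsWithStats(m); k=1+np.argmax(s[1:,4]); 
    return l==k, ct[k][::-1]
def look(name):
    c=capture(name); hsv=cv2.cvtColor(c["img"],cv2.COLOR_RGB2HSV); h,s,v=[hsv[:,:,i].astype(int) for i in range(3)]
    red,rc=blob(c,((h<6)|(h>174))&(s>170)&(v>90))
    yel,yc=blob(c,(h>21)&(h<32)&(s>170)&(v>90))
    return c,red,rc,yel,yc
E
python3 - <<'E'
from h import *
np.set_printoptions(precision=1,suppress=True)
W=look("wrist");T=look("top")
for n,(c,r,rc,y,yc) in dict(w=W,t=T).items():
    print(n,r.sum(),rc,ray(c,rc,79),y.sum(),yc,ray(c,yc,69))
    for m,z in((r,79),(y,69)):
        p=np.argwhere(m); X=np.array([ray(c,q,z)[:2] for q in p]).astype(np.float32)
        print("  rect",cv2.minAreaRect(X))
print("tri lock",tri([(W[0],W[2]),(T[0],T[2])]),"stop",tri([(W[0],W[4]),(T[0],T[4])]))
c=W[0]
# white strip edges angle, and rail end plates
g=cv2.cvtColor(c["img"],cv2.COLOR_RGB2HSV); 
dark=(g[:,:,2]<60)
for sl in((slice(150,210),slice(85,125)),(slice(155,215),slice(430,465))):
    p=np.argwhere(dark[sl])+[sl[0].start,sl[1].start]; print("plate",len(p),p.mean(0),ray(c,p.mean(0),40))
for l in("lock_top","thumb_wall","carriage_nose","stop_face"):
    for d in mark_of(l,T[0])[:1]: print(l,d["confidence"],ray(T[0],d["point"],dict(lock_top=79,thumb_wall=97).get(l,54)))
cv2.imwrite("pics/crop.png",cv2.resize(c["img"][100:250,80:480,::-1],(800,300)))
E
```

```text
w 898 [191.7 171.3] [ 617.6 -154.2   79. ] 1491 [191.1 353.7] [547.5  45.8  69. ]
  rect ((614.7945556640625, -149.7361602783203), (39.482269287109375, 43.98075485229492), 19.95977020263672)
  rect ((548.1597900390625, 46.215476989746094), (56.89708709716797, 39.59757614135742), 19.272579193115234)
t 14 [ 72.1 367.4] [ 925.  -282.8   79. ] 290 [212.9 248.8] [547.4  47.9  69. ]
  rect ((924.936767578125, -282.4069519042969), (8.50863265991211, 10.369364738464355), 61.758792877197266)
  rect ((547.6695556640625, 48.07030487060547), (56.72003936767578, 37.60622787475586), 19.818025588989258)
tri lock [-179.7  300.4 2345.4] stop [548.1  47.9  64.2]
plate 19 [192.9 107.7] [ 662.9 -238.    40. ]
plate 416 [183.7 449.4] [502.1 168.9  40. ]
lock_top 0.32 [574.8 133.8  79. ]
thumb_wall 0.34 [422.9  23.9  97. ]
stop_face 0.55 [548.6  33.9  54. ]
```

View pics/crop.png

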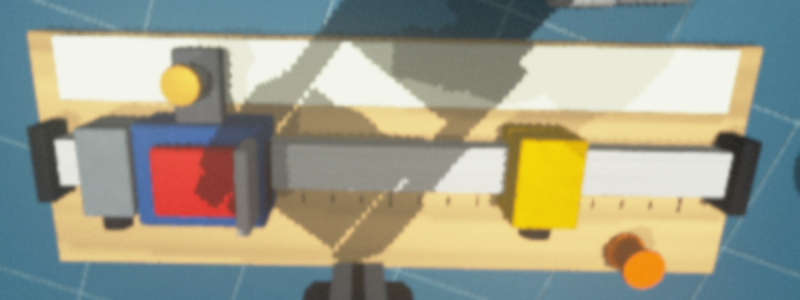

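```bash
python3 - <<'E'
from h import *
print(shift([612,-143.5,150]))
E
```

```text
[-0.0550406  -0.22082333  0.30071982]
```

jog_arm:
  series: "-0.055 -0.22 0.15 0 0 0 -1;-0.055 -0.22 0.3 0 0 0 -1;-0.055 -0.22 0.3 0 0 0 -1;-0.055 -0.22 0.3 0 0 0 -1;-0.055 -0.22 0.3 0 0 0 -1;-0.055 -0.22 0.3 0 0 0 -1"

```text
time_s: 4.47
eef_pos: [612.3, -142.8, 152.2]
ee_rot: [0.001, -0.174, 0.985, -0.001]
force: [-0.5, 0.1, -0.4]
grip_width: -0.003
grip_force: 0.0
```

```bash
python3 - <<'E'
from h import *
np.set_printoptions(precision=1,suppress=True)
print(sense()["eef_pos"],sense()["force"])
c=capture("wrist"); im=c["img"][:,:,::-1].copy()
tip=sense()["eef_pos"]-[0,0,19]; print("tip px",proj(c,tip))
for l,z in dict(lock_top=79,thumb_wall=97,carriage_nose=54,stop_face=54).items():
    for d in mark_of(l,c)[:1]: print(l,round(d["confidence"],2),np.round(d["point"],1), ray(c,d["point"],z))
u=np.array([-.328,.945]);n=np.array([u[1],-u[0]])
for L in((614,-149),):
    q=[proj(c,np.r_[np.array(L)+a*n+b*u,79]) for a,b in((-21,-25),(21,-25),(21,25),(-21,25))]
    cv2.polylines(im,[np.array(q)[:,::-1].astype(np.int32)],True,(0,255,0),1)
    q=[proj(c,np.r_[np.array(L)+a*n+27*u,97]) for a in(-25,25)]
    cv2.polylines(im,[np.array(q)[:,::-1].astype(np.int32)],True,(255,255,0),1)
q=[proj(c,np.r_[np.array((555,28))+a*n,69]) for a in(-28,28)]
cv2.polylines(im,[np.array(q)[:,::-1].astype(np.int32)],True,(0,0,255),1)
cv2.imwrite("pics/w2.png",cv2.resize(im,(800,600)))
E
```

```text
[ 612.3 -142.8  152.2] [-0.5  0.1 -0.4]
tip px (np.float64(245.3595241091002), np.float64(260.34249981786854))
lock_top 0.89 [210.4 251.1] [ 615.1 -148.7   79. ]
thumb_wall 0.73 [219.7 288.1] [ 606.1 -125.1   97. ]
carriage_nose 0.64 [204.1 299.3] [ 605.9 -110.9   54. ]
stop_face 0.72 [209.1 482.4] [558.6  31.7  54. ]
```

View pics/w2.png

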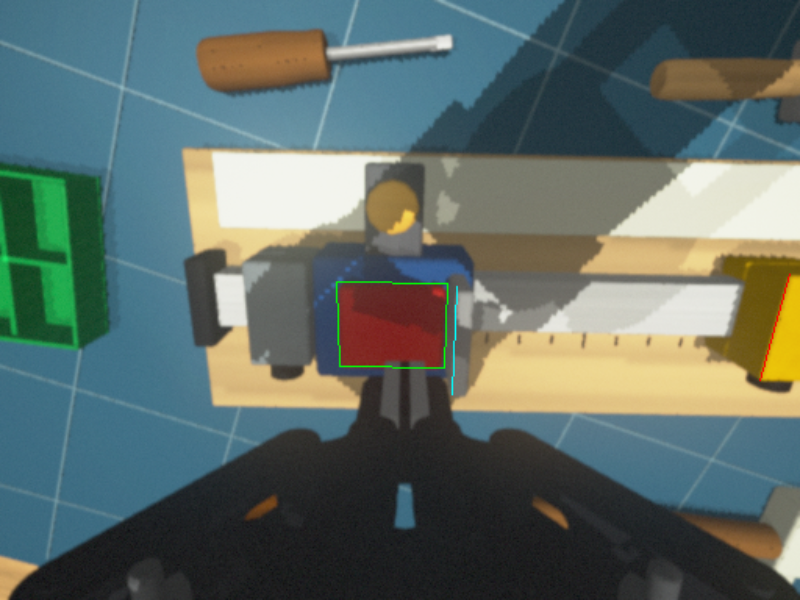

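jog_arm:
  series: "0 0 0.06 0 0 0 -1;0 0 0.1 0 0 0 -1;0 0 0.12 0 0 0 -1;0 0 0.13 0 0 0 -1;0 0 0.13 0 0 0 -1;0 0 0.13 0 0 0 -1"

```text
time_s: 5.48
eef_pos: [612.1, -143.2, 98.8]
ee_rot: [0.0, -0.174, 0.985, -0.0]
force: [-0.1, 0.1, -0.3]
grip_width: 0.001
grip_force: 0.0
```

jog_arm:
  series: "0 0 0.005 0 0 0 -1;0 0 0.01 0 0 0 -1;0 0 0.015 0 0 0 -1;0 0 0.018 0 0 0 -1;0 0 0.018 0 0 0 -1;0 0 0.018 0 0 0 -1"

```text
time_s: 6.22
eef_pos: [612.3, -143.2, 92.2]
ee_rot: [0.001, -0.174, 0.985, -0.0]
force: [-1.6, 1.5, 7.5]
grip_width: 0.005
grip_force: 4.0
```

jog_arm:
  series: "0 0 0.003 0 0 0 -1;0 0 0.006 0 0 0 -1;0 0 0.006 0 0 0 -1;0 0 0.006 0 0 0 -1"

```text
time_s: 6.72
eef_pos: [612.6, -143.3, 91.7]
ee_rot: [0.001, -0.174, 0.985, -0.001]
force: [-7.0, 2.3, 21.3]
grip_width: -0.0
grip_force: 10.5
```

jog_arm:
  series: "0 0.01 0 0 0 0 -1;0 0.025 0 0 0 0 -1;0 0.04 0 0 0 0 -1;-0.001 0.06 0 0 0 0 -1;-0.001 0.08 0 0 0 0 -1;-0.002 0.1 0 0 0 0 -1;-0.002 0.12 0 0 0 0 -1;-0.003 0.14 0 0 0 0 -1;-0.003 0.16 0 0 0 0 -1;-0.003 0.18 0 0 0 0 -1;-0.003 0.2 0 0 0 0 -1;-0.003 0.2 0 0 0 0 -1;-0.003 0.2 0 0 0 0 -1"

```text
time_s: 8.35
eef_pos: [586.8, -68.0, 91.6]
ee_rot: [0.002, -0.174, 0.985, -0.001]
force: [-4.2, 0.2, 19.6]
grip_width: 0.0
grip_force: 10.2
```

```bash
python3 - <<'E'
from h import *
np.set_printoptions(precision=1,suppress=True)
print(sense()["eef_pos"],sense()["force"])
c=capture("wrist"); cv2.imwrite("pics/w3.png",c["img"][:,:,::-1])
for l,z in dict(lock_top=73,thumb_wall=97,carriage_nose=54,stop_face=54).items():
    for d in mark_of(l,c)[:1]: print(l,round(d["confidence"],2),np.round(d["point"],1), ray(c,d["point"],z))
E
```

```text
[586.8 -68.   91.6] [-4.2  0.2 19.6]
lock_top 0.69 [244.8 247.8] [588.4 -74.7  73. ]
thumb_wall 0.84 [274.4 300.9] [582.  -49.6  97. ]
carriage_nose 0.59 [237.6 314.1] [579.7 -35.4  54. ]
stop_face 0.79 [237.9 425. ] [556.6  28.6  54. ]
```

View pics/w3.png

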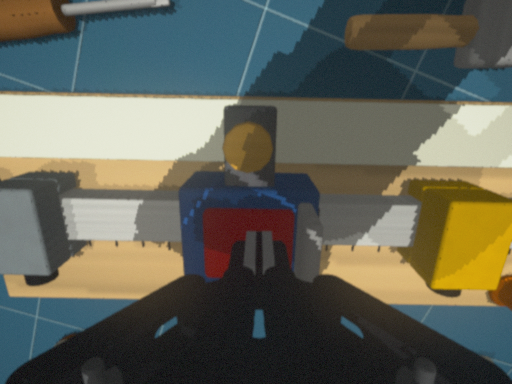

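jog_arm:
  series: "0 0.02 0 0 0 0 -1;0 0.04 0 0 0 0 -1;-0.001 0.06 0 0 0 0 -1;-0.001 0.08 0 0 0 0 -1;-0.002 0.1 0 0 0 0 -1;-0.002 0.12 0 0 0 0 -1;-0.003 0.135 0 0 0 0 -1;-0.003 0.15 0 0 0 0 -1;-0.003 0.155 0 0 0 0 -1;-0.003 0.16 0 0 0 0 -1;-0.003 0.16 0 0 0 0 -1;-0.003 0.16 0 0 0 0 -1"

```text
time_s: 10.1
eef_pos: [566.2, -7.6, 91.4]
ee_rot: [0.002, -0.174, 0.985, -0.001]
force: [-4.2, -0.7, 19.4]
grip_width: -0.003
grip_force: 9.7
```

jog_arm:
  series: "0 0.0025 0 0 0 0 -1;0 0.005 0 0 0 0 -1;0 0.0075 0 0 0 0 -1;0 0.01 0 0 0 0 -1;0 0.0125 0 0 0 0 -1;0 0.0125 0 0 0 0 -1"

```text
time_s: 10.85
eef_pos: [564.6, -3.1, 91.3]
ee_rot: [0.002, -0.174, 0.985, -0.001]
force: [-3.0, -1.8, 19.2]
grip_width: -0.003
grip_force: 9.3
```

jog_arm:
  series: "0 0.0025 0 0 0 0 -1;0 0.005 0 0 0 0 -1;0 0.0075 0 0 0 0 -1;0 0.01 0 0 0 0 -1;0 0.01 0 0 0 0 -1"

```text
time_s: 11.48
eef_pos: [564.1, -0.5, 91.4]
ee_rot: [0.003, -0.174, 0.985, -0.003]
force: [2.0, -8.6, 14.7]
grip_width: 0.002
grip_force: 7.2
```

jog_arm:
  series: "0 0.0025 0.001 0 0 0 -1;0 0.005 0.002 0 0 0 -1;0 0.0075 0.002 0 0 0 -1;0 0.0075 0.002 0 0 0 -1;0 0.0075 0.002 0 0 0 -1"

```text
time_s: 12.1
eef_pos: [563.8, 1.8, 91.3]
ee_rot: [0.004, -0.174, 0.985, -0.003]
force: [1.2, -10.8, 18.2]
grip_width: -0.002
grip_force: 9.0
```

```bash
python3 - <<'E'
from h import *
np.set_printoptions(precision=1,suppress=True)
print(sense()["eef_pos"],sense()["force"])
c=capture("wrist"); cv2.imwrite("pics/w4.png",cv2.resize(c["img"][140:300,160:400,::-1],(720,480)))
for l,z in dict(lock_top=73,thumb_wall=97,carriage_nose=54,stop_face=54).items():
    for d in mark_of(l,c)[:1]: print(l,round(d["confidence"],2),np.round(d["point"],1), ray(c,d["point"],z))
E
```

```text
[563.8   1.8  91.3] [  1.2 -10.8  18.2]
lock_top 0.71 [242.5 239.3] [565.6  -9.8  73. ]
thumb_wall 0.72 [271.8 293. ] [558.7  16.1  97. ]
stop_face 0.86 [234.7 306.6] [556.4  29.   54. ]
```

View pics/w4.png

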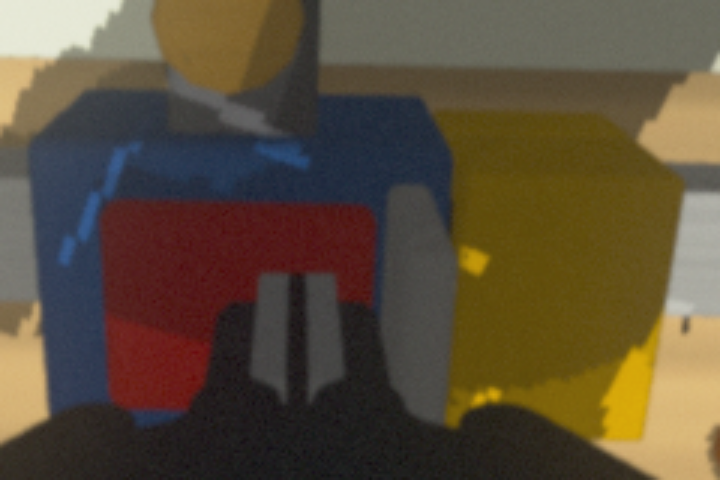

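jog_arm:
  series: "0 0.0025 0 0 0 0 -1;0 0.005 0 0 0 0 -1;0 0.0075 0 0 0 0 -1;0 0.01 0 0 0 0 -1;0 0.0125 0 0 0 0 -1;0 0.0125 0 0 0 0 -1;0 0.0125 0 0 0 0 -1"

```text
time_s: 13.22
eef_pos: [563.1, 4.3, 91.3]
ee_rot: [0.005, -0.174, 0.985, -0.005]
force: [6.9, -22.4, 14.2]
grip_width: 0.0
grip_force: 14.7
```

jog_arm:
  series: "0 0 -0.005 0 0 0 -1;0 0 -0.01 0 0 0 -1;0 0 -0.015 0 0 0 -1;0 0 -0.02 0 0 0 -1;0 0 -0.025 0 0 0 -1;0 0 -0.03 0 0 0 -1;0 -0.01 -0.035 0 0 0 -1;0 -0.02 -0.04 0 0 0 -1;0 -0.02 -0.06 0 0 0 -1;0 -0.02 -0.12 0 0 0 -1;0 -0.02 -0.22 0 0 0 -1;0 -0.02 -0.32 0 0 0 -1;0 -0.02 -0.32 0 0 0 -1;0 -0.02 -0.32 0 0 0 -1"

```text
time_s: 14.98
eef_pos: [561.4, 1.8, 215.5]
ee_rot: [-0.0, -0.174, 0.985, 0.0]
force: [0.2, 0.0, -0.5]
grip_width: 0.0
grip_force: 0.0
```

```bash
python3 - <<'E'
from h import *
np.set_printoptions(precision=1,suppress=True)
print(sense()["eef_pos"],sense()["force"])
c=capture("wrist"); cv2.imwrite("pics/w5.png",cv2.resize(c["img"][:,:,::-1],(800,600)))
for l,z in dict(lock_top=79,thumb_wall=97,carriage_nose=54,stop_face=54).items():
    for d in mark_of(l,c)[:1]: print(l,round(d["confidence"],2),np.round(d["point"],1), ray(c,d["point"],z))
E
```

```text
[561.4   1.8 215.5] [ 0.2  0.  -0.5]
lock_top 0.66 [186.7 247.2] [566.4  -8.5  79. ]
thumb_wall 0.73 [195.1 274. ] [560.4  15.1  97. ]
carriage_nose 0.68 [183.6 285.7] [557.1  29.1  54. ]
stop_face 0.68 [185.1 284.1] [559.2  28.2  54. ]
```

View pics/w5.png

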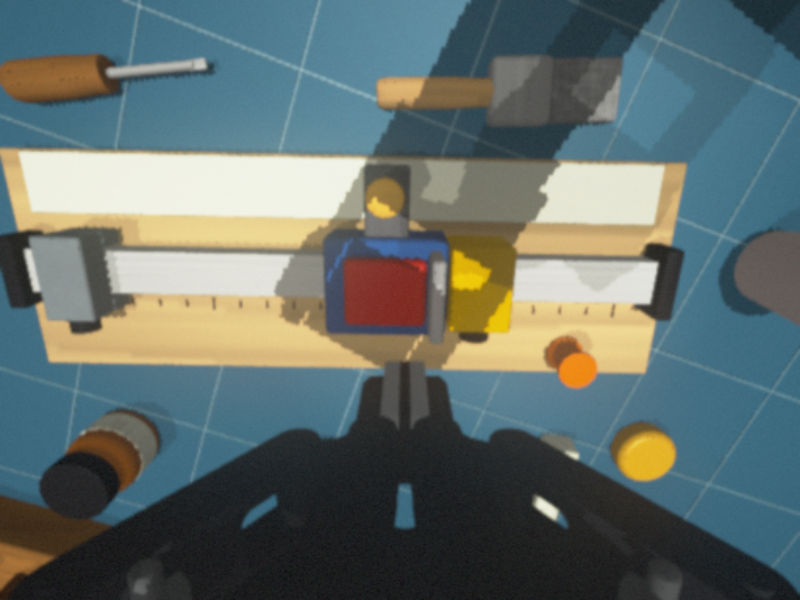

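The picture shows the blue head flush against the yellow stop (contact at column 448, row 285). The arm is clear and nothing else has moved, and the carriage_nose and stop_face marks agree within about 2 mm.

```bash
python3 -c "
from rig import *
print(finish_job())"
```

```text
the job is handed in; nothing more can be done
None
```

I held the lock button down and pushed the head home against the yellow stop, then released the button and moved the arm clear; the job is handed in at about 15 s, with no verdict returned. The last picture shows the head flush with the stop, but I inferred the button being back up from the lift and did not measure it.

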